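Re-seat a reference slide under its spring clip

TASK

The framed glass reference slide on the small black reading stage was clipped in carelessly: it stands off both its stops and the clip's foot presses on the glass. Swing the spring clip by its red thumb grip right off the slide and well clear to the side, then gently push the slide fully home into the corner, square and flush against both the end stop and the side fence, and swing the clip back until its foot has ridden up onto the bare metal frame along the slide's free long edge, short of the glass. It is a calibrated glass part in a light clip, so feel your way and force nothing, leave the slide home and clipped, and do not disturb the things lying around the stage.

Things in the scene. Friction and masses are not known exactly. Their poses are not given: they have to be found in the camera images.
- stage: fixed black plate 164 x 128 mm on a grey base, its top 24 mm above the deck; x along its long side, y to its left, z up. Origin on the deck below the centre of the slide's home place; the plate spans x -82..82, y -76..52 mm. A slide that is home has its origin at x=0, y=0, z=24 mm of this frame and its axes parallel to it.
- side_fence (a point): middle of the aluminium side fence's face, at plate height (stage x=-1, y=19 mm). The face looks to the stage's -y; the fence is 70 mm long and 9 mm high. The slide's +y long side belongs flush against it.
- end_stop (a point): middle of the aluminium end stop's face, at plate height (stage x=38, y=4 mm). The face looks to the stage's -x; the stop is 24 mm wide, 9 mm high, with a steel keeper lip on top, 2.5 mm thick, that reaches 3 mm over the slide with 3 mm to spare. The slide's +x end belongs flush against it.
- ref_slide: loose framed slide, 76 (x) x 38 (y) x 6 (z) mm, about 100 g: bright steel frame, green glass window (x +-24.5, y +-10.5), blue dot at its -x end. Origin at the centre of its underside. Starts 6-14 mm short of the end stop, 5-10 mm short of the fence, up to 0.1 rad askew. Free of the clip it slides easily: push its -x end and -y side. Over 20 N from a finger or 15 N from the clip harms it.
- clip (a joint): swing of the spring clip about its upright pivot screw, rad: 0 when its leaf points along the stage's -x, growing as the foot swings off the slide to the stage's -y side; range -0.5..1.2. Friction keeps it where it is left. Foot in the stage frame: x = 60 - 56 cos q, y = -24 - 56 sin q mm. q = -0.18: foot over the -y frame rail of a slide that is home; q = 0.55 or more: well clear.
- clip_pivot (a point): axis of the brass pivot screw at plate height (stage x=60, y=-24 mm); screw and hub are 19 mm in dia. and stand 16 mm over the plate.
- clip_leaf: the clip's steel leaf spring, 56 mm from the pivot screw to its foot, 11 mm wide; it bends up and down only. Origin beside the pivot screw; the leaf runs along its -x. At its end it carries the white foot below and the red thumb grip above.
- clip_foot (a point): centre of the sole of the white nylon foot: a 5.6 mm flat in a cone flaring at 32 deg to 17 mm dia. Free, it hangs 3.5 mm over the plate; the leaf presses it down with 2 N, and with 5 N on the 6 mm slide. Met sideways, the slide's edge (at q about 0.03) makes it ride up at 3 to 8 N, if the pushing finger rises with the grip: a finger kept level holds it down and the force doubles.
- clip_grip (a point): centre of the top of the red thumb grip, straight above the foot: 20 mm along the leaf, 10 mm across, 17 mm high; top 26 mm over the plate with the foot hanging free, 28.5 mm with it on the slide. Push it sideways with closed fingers (about 2 N when the foot is free) or pinch it across its 10 mm; it may be lifted up to 9 mm.
- petri_dish: covered petri dish, 62 mm dia., 14 mm high, lying on the deck left of the stage; leave alone. Origin at the centre of its underside.
- forceps: steel forceps, 126 mm long, 9 mm high, lying on the deck right of the stage; leave alone. Origin at the centre of its underside.
- cap_opener: blue plastic tube-cap opener, 90 mm long, 25 mm wide, 12 mm high, lying on the deck beyond the stage; leave alone. Origin at the centre of its underside.
There are look-alikes about, which are no part of the job. What is meant by the ref_slide is not orange or turquoise, and is the smaller of those in its own colour.

How it is judged:
On the way, in this order (a step that is already met when the one before it is completed fails the run):
1. the clip is swung clear of the slide: its foot at least 45 mm to the stage's -y side of the slide's home centre line (y of clip_foot in the frame of stage below -0.045 m), for 0.2 s.
2. with the clip clear, the slide is home against both stops, within 1.5 mm and 0.04 rad, flat on the plate (x of ref_slide in the frame of stage between -0.0015 and 0.0015 m and y of ref_slide in the frame of stage between -0.0015 and 0.0015 m and z of ref_slide in the frame of stage below 0.0255 m and angle between the x axis of ref_slide and the x axis of stage, either way round below 0.04 rad and y of clip_foot in the frame of stage below -0.045 m), for 0.2 s.
3. the clip's foot is on the frame rail of the slide that is still home (x of ref_slide in the frame of stage between -0.0015 and 0.0015 m and y of ref_slide in the frame of stage between -0.0015 and 0.0015 m and z of ref_slide in the frame of stage below 0.0255 m and angle between the x axis of ref_slide and the x axis of stage, either way round below 0.04 rad and y of clip_foot in the frame of ref_slide between -0.0178 and -0.0098 m and z of clip_foot in the frame of ref_slide between 0.0048 and 0.0075 m and contact force between clip_leaf and ref_slide above 1.5 N), for 0.2 s.
At the end, for the whole second after the job is handed in: The slide lies still and flat, within 1.5 mm of home at both stops and 0.04 rad of square; the clip's foot presses on top of it with over 1.5 N, its centre 1.2 to 9.2 mm inside the -y long edge, on the metal frame short of the glass; the clip is at rest (all of step 3 and linear speed of ref_slide below 0.005 m/s and velocity of joint clip between -0.05 and 0.05 rad/s); the robot touches nothing.
It fails at once if the fingers press on the slide with more than 20 N (contact force between the fingers and ref_slide above 20 N).
It fails at once if the clip bears on the slide with more than 15 N (contact force between clip_leaf and ref_slide above 15 N).
It fails at once if the slide is tipped by more than 0.15 rad or raised more than 8 mm (angle between ref_slide's own z axis and vertical above 0.15 rad or z of ref_slide in the frame of stage above 0.032 m).
It fails at once if a thing lying around the stage is moved more than 15 mm (distance of any of petri_dish, forceps, cap_opener from where it was at the start of the episode above 0.015 m).
It also fails if it takes over 72 s, if anything falls off the work surface, if the arm or the gripper's body presses on something with over 40 N, if the wrist force passes 120 N, or if a joint passes its speed limit or range.

ROBOT

A 7-joint arm with a two-finger parallel gripper is mounted at the origin on a cart in front of the work surface, level with it; the furniture and walls round the work are solid. World frame = base frame: x ahead of the robot, y to its left, z up, the work surface at z = 0. Lengths are in m, angles in rad, forces in N, time in s.
With the tool pointing down it reaches from about 0.35 to 0.9 m from the base axis. Payload 8.1 kg.
Tool frame: the origin (TCP) lies where the fingers leave the gripper's body, on its centre line; the fingertips stand 66 mm ahead of it and the grasp point (between the pads) lies 47 mm ahead of it; z points along the fingers, y is the line along which they close (so a half turn about z gives the same grasp; the last joint's range is limited). The gripper opens to 92 mm and grips with 3 to 60 N. Pads are 19 mm wide; open, the fingers measure 130 mm over their backs; the gripper's body (75 mm by 190 mm) begins 47 mm behind the grasp point.
Start: joints at [-1.275, 0.434, 0.025, 1.573, -0.012, 1.134, -0.075], TCP at [0.243, 0.576, 0.292] pointing down, gripper open.
Joint ranges: [-2.62, 2.62], [-0.44, 2.09], [-1.27, 1.32], [0.08, 2.57], [-1.32, 4.46], [0.12, 2], [-2.74, 2.74]. Speed limits (rad/s): [2.22, 2.22, 3.01, 3.01, 3.14, 3.14, 3.14].

INTERFACE

Orientations are given as a rotation vector (axis times angle).
In Python, from cell import arm gives the robot as it stands.
- The arm moves only by the tool send_rows, never from a script. Its argument "motion" is text: rows parted by semicolons, each of 7 numbers parted by spaces: the closure, from 0 (fully open) to 1 (shut), then the shift along the world's x, y, z in m, then the turn, a rotation vector about the world's x, y, z in degrees. A call has 1 to 5 rows; each row shifts and turns the commanded pose from where the row before left it; what a row does not reach is not made up. A row lasts 1/8 s, in which the tool goes at most 62.5 mm and 10.7 degrees, less where a joint would pass 70% of its speed; a pose out of reach is approached as far as the arm can. A call is refused whole if a number of a shift passes 0.0625 or a number of a turn 10.7, either way. A call with a gripper value outside its range is refused whole. The fingers move at their own pace and stop on an object; "force" is the grip in N (left out, the last holds). Time passes only in rows, so rows that do not move let the fingers close. It gives the time, the measured TCP pose, the force, the opening and the grip force at its end, in the units of the state.
- arm.observe(): the state, without advancing time (a new reading comes with each control period).
- arm.get_image(name): name is "scene" or "top" or "wrist"; returns (picture, depth): 400x640x3 uint8, blue, green, red; 400x640 float32, m along the optical axis (not along the pixel's ray), 0 where there is no reading.
- arm.camera_model(name): a dict with "fx", "fy", "cx", "cy" (pixels), "view" (4x4, takes a point from world to camera coordinates). Camera axes: x right, y down, z forward; pixel columns grow to the right and rows downward; lengths in m; the calibration is good to about 2 mm. A picture is of the moment at which its call begins: read the wrist's pose just before it. camera_model takes no time and is no camera call; for the wrist camera it gives the pose at the moment of the call.
- arm.sign_off(): hands the job in; it is judged then, once.
The state is a dict: "clock": time; "joints": joint angles; "dq": joint speeds; "joint_efforts": joint torques, N m; "position": TCP position; "ee_rot": TCP orientation; "force": force on the tool from outside, world axes, zero at the start; "ft_torque": the same for the moment, N m; "width": opening from 0.0 (shut) to 1.0 (fully open); "gripper_force": force on a finger pad.
Only numpy, scipy, OpenCV 4.12 (cv2) and the standard library are available. Lean on these libraries where they do the work, as an engineer would, in place of code of your own. Each camera call takes 0.05 s, during which the arm holds its last target. There are 200 camera calls.

## Working session

There is one attempt and no reset: what is moved stays moved. The work goes in short steps, Python scripts to look and compute and a tool call to move; the robot and the scene stay as the last step left them, time stands still between calls to the robot, and variables do not carry over. Pictures are saved under pics/ and viewed, at most 13 in all, crops included, and the job is handed in when it is done.

Besides the shell and the picture viewer there is one more tool, called after "Request:" as a command line: name --argument value ..., lists and objects as JSON in quotes. send_rows: Moves the arm, as the interface text tells. Its arguments: {"type":"object","properties":{"motion":{"type":"string"},"force":{"type":"number"}},"required":["motion"]}

```bash
ls; mkdir -p pics; cat > h.py <<'E'
import numpy as np,cv2
from cell import arm
def ray(c,u,v,z):
    m=arm.camera_model(c) if isinstance(c,str) else c
    V=np.array(m["view"]);R=V[:3,:3];t=V[:3,3]
    o=-R.T@t;d=R.T@np.array([(u-m["cx"])/m["fx"],(v-m["cy"])/m["fy"],1])
    return o+d*(z-o[2])/d[2]
def proj(c,p):
    m=arm.camera_model(c) if isinstance(c,str) else c
    V=np.array(m["view"]);q=V[:3,:3]@np.array(p)+V[:3,3]
    return np.array([m["fx"]*q[0]/q[2]+m["cx"],m["fy"]*q[1]/q[2]+m["cy"]])
E
python3 - <<'E'
from h import *
for n in("scene","top"):
    im,d=arm.get_image(n);cv2.imwrite(f"pics/{n}0.png",im);np.save(f"{n}0.npy",d)
    m=arm.camera_model(n);print(n,m["fx"],np.round(m["view"],3).tolist())
print(arm.observe())
E
```

```text
pics
scene 386.03112208686184 [[0.736, -0.677, -0.002, -0.445], [-0.347, -0.375, -0.86, 0.269], [0.581, 0.634, -0.51, 0.495], [0.0, 0.0, 0.0, 1.0]]
top 403.4854129126323 [[0.029, -0.999, 0.018, -0.016], [-0.987, -0.031, -0.16, 0.649], [0.161, -0.013, -0.987, 0.841], [0.0, 0.0, 0.0, 1.0]]
{'clock': 0.1, 'joints': array([-1.2745913 ,  0.4351303 ,  0.0249793 ,  1.57394269, -0.01159353,
        1.13400249, -0.07509563]), 'dq': array([-0.00082886, -0.00187183, -0.00036347, -0.00300727,  0.00146788,
       -0.00105522, -0.00085364]), 'joint_efforts': array([ 2.64354814e-03, -6.69126892e+01,  9.87796560e-01, -3.15145040e+01,
       -6.04989985e-02,  3.73837841e-02,  4.02558285e-06]), 'position': array([0.24261061, 0.575624  , 0.29156228]), 'ee_rot': array([-6.22374154e-01, -3.07918758e+00,  2.09066655e-03]), 'force': array([ 0.42938689, -0.27265166,  0.15093485]), 'ft_torque': array([-0.02171739,  0.00554406, -0.00134487]), 'gripper_force': 0.0, 'width': 1.0025306076898997}
```

View pics/top0.png

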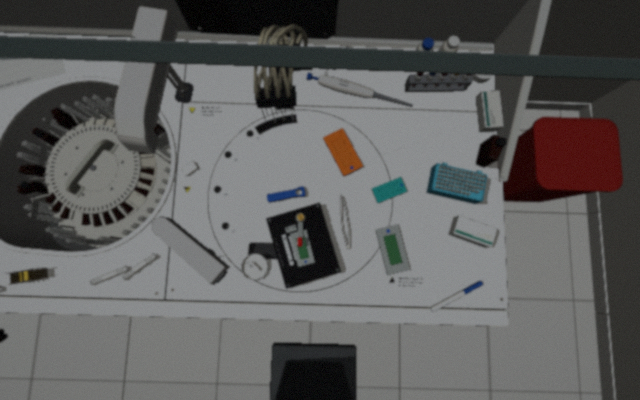

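View pics/scene0.png

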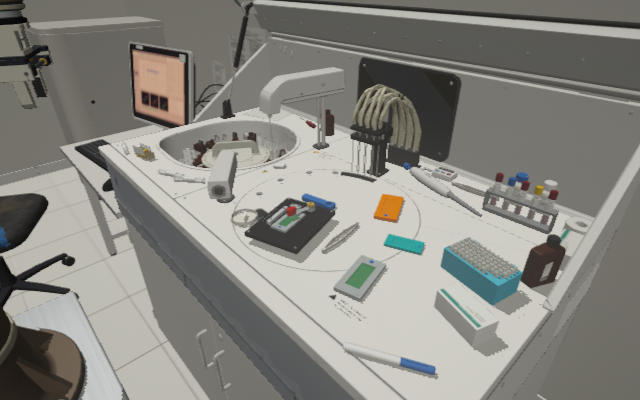

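The top view shows these slide candidates:
- green on the black stage at (303,247)
- larger green at (393,250)
- orange at (343,152)
- turquoise at (389,189)

I choose the one on the stage, since it is the smaller green one. The red grip is at about (297,242), the pivot at (300,217), the petri dish at (256,266) and the forceps at (346,222).

```bash
python3 - <<'E'
from h import *
im=cv2.imread("pics/top0.png");d=np.load("top0.npy")
g=cv2.cvtColor(im,cv2.COLOR_BGR2GRAY)
mask=np.zeros_like(g);roi=(slice(195,300),slice(240,360));mask[roi]=(g[roi]<50)
cs,_=cv2.findContours(cv2.morphologyEx(mask,cv2.MORPH_OPEN,np.ones((5,5))),cv2.RETR_EXTERNAL,cv2.CHAIN_APPROX_NONE)
c=max(cs,key=cv2.contourArea);r=cv2.minAreaRect(c);b=cv2.boxPoints(r);print(r)
P=np.array([ray("top",*p,0.024) for p in b]);print(P.round(4),[np.linalg.norm(P[i]-P[i-1]).round(4) for i in range(4)])
h=cv2.cvtColor(im,cv2.COLOR_BGR2HSV)
red=((h[...,0]<8)|(h[...,0]>172))&(h[...,1]>120)&(h[...,2]>80);red[:, :240]=0;red[:,360:]=0;red[:195]=0;red[300:]=0
ys,xs=np.nonzero(red);print("red",xs.mean(),ys.mean(),len(xs),ray("top",xs.mean(),ys.mean(),.05))
print("pivot",ray("top",300,217,.04))
cv2.imwrite("pics/crop0.png",cv2.resize(im[190:300,235:365],None,fx=5,fy=5,interpolation=cv2.INTER_CUBIC))
m=arm.camera_model("wrist");V=np.array(m["view"]);print("wristcam",m["fx"],(-V[:3,:3].T@V[:3,3]).round(3),V[:3,:3].round(3).tolist())
E
```

```text
((291.2837219238281, 248.76011657714844), (72.0272216796875, 80.8476791381836), 72.97947692871094)
[[ 0.5835  0.1771  0.024 ]
 [ 0.6429  0.0046  0.024 ]
 [ 0.4896 -0.0468  0.024 ]
 [ 0.4337  0.1219  0.024 ]] [np.float64(0.1596), np.float64(0.1825), np.float64(0.1616), np.float64(0.1778)]
red 299.5 241.5 32 [0.55158068 0.04576142 0.05      ]
pivot [0.6064287  0.04700722 0.04      ]
wristcam 327.1828263911125 [0.174 0.604 0.385] [[0.389, 0.921, -0.001], [0.884, -0.373, 0.281], [0.258, -0.11, -0.96]]
```

View pics/crop0.png

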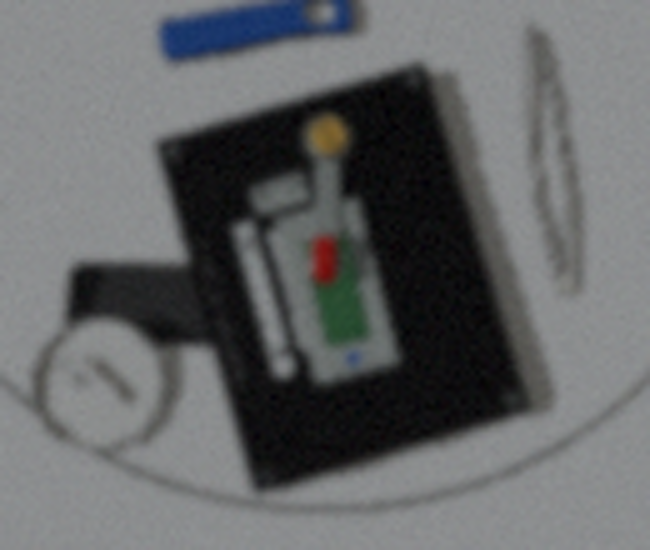

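The crop confirms it. The steel frame with green glass and the blue dot (588/235 → top pixel ≈ (306,262)) lies on the black plate, with the fence on the left, the stop on top, the brass pivot at (300,217) and the red grip over the glass. Next I check that the path is clear and get a rough stage pose.

```bash
python3 - <<'E'
from h import *
for n in("top","scene"):
    d=np.load(n+"0.npy");m=arm.camera_model(n);V=np.array(m["view"])
    v,u=np.nonzero(d>0);z=d[v,u];C=np.c_[(u-m["cx"])/m["fx"]*z,(v-m["cy"])/m["fy"]*z,z]
    P=(C-V[:3,3])@V[:3,:3]
    a=np.array([.243,.576]);b=np.array([.54,.05])
    for t in np.linspace(0,1,8):
        c=a+t*(b-a);s=(np.linalg.norm(P[:,:2]-c,axis=1)<.13)&(P[:,2]<.9);print(n,c.round(2),P[s,2].max().round(3) if s.any() else None,s.sum())
cr=lambda x,y,z:ray("top",x/5+235-.4,y/5+190-.4,z)
K=[cr(162,142,.024),cr(422,68,.024),cr(528,408,.024),cr(258,490,.024)]
for i in range(4):print(K[i].round(4),np.linalg.norm(K[i]-K[i-1]).round(4))
x=(K[0]+K[1]-K[2]-K[3])[:2];print("yaw",np.degrees(np.arctan2(x[1],x[0])));y=(K[0]+K[3]-K[1]-K[2])[:2];print(np.degrees(np.arctan2(-y[0],y[1])))
print("centre",np.mean(K,0)," brass",cr(327,135,.04))
E
```

```text
top [0.24 0.58] -0.924 1543
top [0.29 0.5 ] 0.007 1895
top [0.33 0.43] 0.007 3210
top [0.37 0.35] 0.015 4995
top [0.41 0.28] 0.085 7167
top [0.46 0.2 ] 0.085 9119
top [0.5  0.13] 0.807 17448
top [0.54 0.05] 0.807 23091
scene [0.24 0.58] 0.437 4740
scene [0.29 0.5 ] 0.437 7152
scene [0.33 0.43] 0.436 6148
scene [0.37 0.35] 0.015 7155
scene [0.41 0.28] 0.083 9191
scene [0.46 0.2 ] 0.083 10358
scene [0.5  0.13] 0.083 9889
scene [0.54 0.05] 0.054 6768
[0.6037 0.1221 0.024 ] 0.1606
[0.6412 0.0054 0.024 ] 0.1225
[ 0.49   -0.0462  0.024 ] 0.1598
[0.451  0.0722 0.024 ] 0.1246
yaw 18.466793977631646
18.039706002425973
centre [0.54645789 0.03838075 0.024     ]  brass [0.6073239  0.04704029 0.04      ]
```

Request:
send_rows --motion "1 0.03 -0.053 0 0 0 -5;1 0.03 -0.053 0 0 0 -5;1 0.03 -0.053 0 0 0 -5;1 0.03 -0.053 0 0 0 -5;1 0.03 -0.053 0 0 0 -5" --force 10

```text
clock: 0.72
position: [0.3933, 0.309, 0.2921]
ee_rot: [-1.278, -2.87, 0.0]
force: [1.1, 1.0, -0.6]
width: 0.506
gripper_force: 0.0
```

Request:
send_rows --motion "1 0.03 -0.053 -0.01 0 0 -5;1 0.03 -0.053 -0.01 0 0 -5;1 0.03 -0.053 -0.01 0 0 -5;1 0.03 -0.053 -0.01 0 0 -5;1 0.03 -0.053 -0.01 0 0 -4"

```text
clock: 1.35
position: [0.5433, 0.0444, 0.2418]
ee_rot: [-1.846, -2.542, -0.0]
force: [-0.0, 1.1, -0.2]
width: 0.007
gripper_force: 0.0
```

Request:
send_rows --motion "1 0 0 0 0 0 0;1 0 0 0 0 0 0"

```text
clock: 1.6
position: [0.5423, 0.0463, 0.2418]
ee_rot: [-1.843, -2.543, 0.001]
force: [-0.7, -0.4, 0.4]
width: 0.008
gripper_force: 0.0
```

```bash
python3 - <<'E'
from h import *
import json
m=arm.camera_model("wrist");im,d=arm.get_image("wrist");cv2.imwrite("pics/w1.png",im);np.save("w1.npy",d)
V=np.array(m["view"]);json.dump({k:(np.array(v).tolist()) for k,v in m.items()},open("w1.json","w"))
print((-V[:3,:3].T@V[:3,3]).round(3),V[:3,:3].round(3).tolist());o=arm.observe();print(o["clock"],o["position"],o["ee_rot"],o["joints"].round(2))
E
```

```text
[0.519 0.118 0.335] [[0.95, 0.311, -0.0], [0.299, -0.913, 0.279], [0.087, -0.266, -0.96]]
1.65 [0.54218673 0.0472094  0.24201602] [-1.84038143e+00 -2.54480689e+00  6.13193790e-05] [-0.49  0.37  0.41  1.86 -0.18  0.95  0.32]
```

View pics/w1.png

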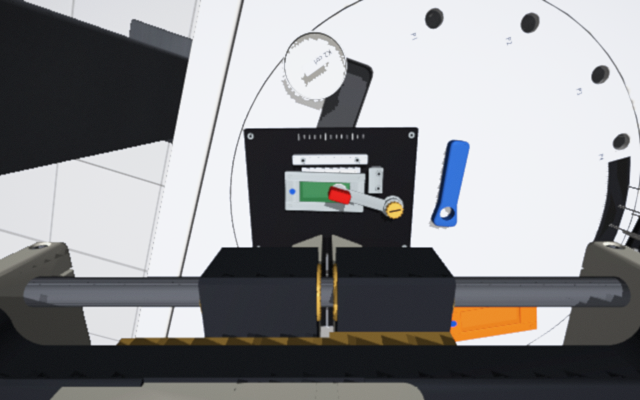

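The wrist view shows the plate corners at about (246,128) and (418,127), the fence at (330,160), the stop at (376,180), the slide at (325,192), the red grip at (340,195) and the brass pivot at (394,209). I now measure these.

```bash
cat > fit.py <<'E'
from h import *
import json
def feats(f,m):
    im=cv2.imread(f);h=cv2.cvtColor(im,cv2.COLOR_BGR2HSV);H,S,Vv=[h[...,i].astype(int) for i in range(3)]
    out={}
    def blob(mask,near,rad=60):
        mask=mask.astype(np.uint8);n,l,st,ce=cv2.connectedComponentsWithStats(mask)
        best=[(st[i,4],i) for i in range(1,n) if np.linalg.norm(ce[i]-near)<rad]
        return (l==max(best)[1]).astype(np.uint8),ce[max(best)[1]],max(best)[0]
    return im,H,S,Vv,blob
E
python3 - <<'E'
from fit import *
m=json.load(open("w1.json"));im,H,S,V,blob=feats("pics/w1.png",m)
r,cr,nr=blob(((H<8)|(H>172))&(S>150)&(V>80),(340,195));print("red",cr,nr,ray(m,*cr,.0515))
b,cb,nb=blob((H>12)&(H<32)&(S>100)&(V>100),(394,209),20);print("brass",cb,nb,ray(m,*cb,.040))
bl,cl,nl=blob((H>105)&(H<130)&(S>120),(292,191),15);print("blue",cl,nl,ray(m,*cl,.030))
g,cg,ng=blob((H>45)&(H<85)&(S>80),(320,192),30);print("green",cg,ng,ray(m,*cg,.030))
# slide frame: bright
d=np.load("w1.npy");print(d[192,310],d[160,330],d[140,270])
# plate edges: subpixel along scanlines using gray
gr=cv2.cvtColor(im,cv2.COLOR_BGR2GRAY).astype(float)
def edge(line,thr): # first crossing
    i=np.argmax(line<thr);return i-1+(line[i-1]-thr)/(line[i-1]-line[i])
thr=110
top=[(u,edge(gr[100:150,u],thr)+100) for u in range(380,412)]+[(u,edge(gr[100:150,u],thr)+100) for u in range(252,300)]
L=[(edge(gr[v,215:270],thr)+215,v) for v in range(135,240)];Rr=[(440-edge(gr[v,440:390:-1],thr),v) for v in range(135,240)]
for nme,pts in(("top",top),("L",L),("R",Rr)):
    P=np.array([ray(m,*p,.024)[:2] for p in pts]).astype(np.float32)
    vx,vy,x0,y0=cv2.fitLine(P,cv2.DIST_HUBER,0,.01,.01).ravel();print(nme,np.degrees(np.arctan2(vy,vx)),x0,y0, np.std((P-[x0,y0])@[-vy,vx]))
cv2.imwrite("pics/w1c.png",cv2.resize(im[125:245,240:425],None,fx=4,fy=4,interpolation=cv2.INTER_CUBIC))
E
```

```text
red [338.97014925 195.28731343] 268 [0.55416365 0.04721111 0.0515    ]
brass [394.13839286 209.90178571] 224 [0.60982334 0.0470124  0.04      ]
blue [292. 191.] 21 [0.51244647 0.03186962 0.03      ]
green [314.62303665 191.31064572] 573 [0.53323847 0.03834669 0.03      ]
0.31530687 0.3031889 0.30749735
top 18.529306 0.5252104 0.0984249 2.4472107e-05
L -71.43752 0.47033846 0.020158105 6.93802e-05
R 0.0 0.0 0.0 nan<stdin>:12: RuntimeWarning: divide by zero encountered in scalar divide
h.py:7: RuntimeWarning: invalid value encountered in divide
  return o+d*(z-o[2])/d[2]
```

View pics/w1c.png

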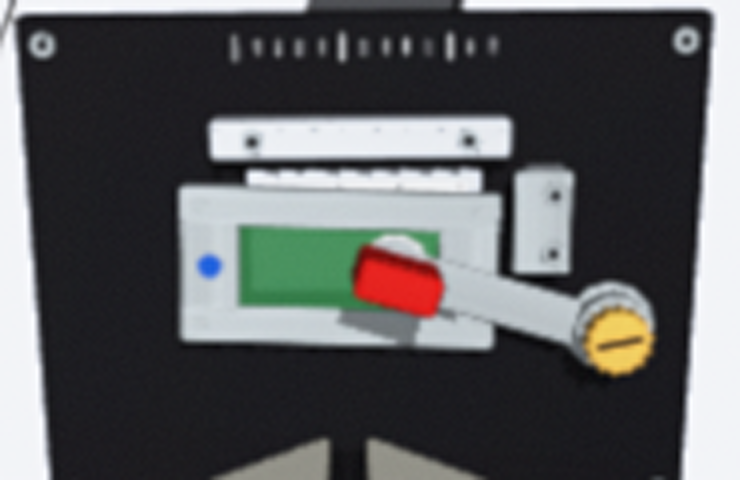

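```bash
cat >> h.py <<'E'
O=np.array([.5466,.0507]);YAW=np.radians(18.54)
Rs=np.array([[np.cos(YAW),-np.sin(YAW)],[np.sin(YAW),np.cos(YAW)]])
def st2w(p):return O+Rs@(np.array(p)/1000)
def w2st(p):return 1000*(Rs.T@(np.array(p[:2])-O))
def toolq(q,d,r=56):
    c,s=np.cos(q),np.sin(q);return st2w([60-r*c-d*s,-24-r*s+d*c])
def now():
    from scipy.spatial.transform import Rotation as R
    o=arm.observe();y=R.from_rotvec(o["ee_rot"]).as_matrix()[:,1]
    print("t",round(o["clock"],2),"stage",w2st(o["position"]).round(2),"tip z",round((o["position"][2]-.066)*1000,2),"ang",round(np.degrees(np.arctan2(y[1],y[0])-YAW),2),"F stage",(Rs.T@o["force"][:2]).round(1),o["force"][2].round(1))
E
python3 - <<'E'
from h import *
now()
p=toolq(-.36,19.5);print(p)
for q in np.arange(-.30,1.0,.1):
    n=toolq(q,14.5);print(round(q,2),((n-p)*1000).round(1));p=n
m=__import__("json").load(open("w1.json"))
for c in((180,187),(500,195),(493,348),(182,341)):print(w2st(ray(m,c[0]/4+239.6,c[1]/4+124.6,.03)))
E
```

```text
t 1.65 stage [-5.29 -1.91] tip z 176.02 ang -0.29 F stage [-0.7  0.1] 0.8
[0.55586439 0.06854947]
-0.3 [-1.1 -8.4]
-0.2 [-1.  -5.7]
-0.1 [-0.5 -5.8]
0.0 [ 0.1 -5.8]
0.1 [ 0.7 -5.7]
0.2 [ 1.3 -5.6]
0.3 [ 1.8 -5.5]
0.4 [ 2.4 -5.3]
0.5 [ 2.9 -5. ]
0.6 [ 3.4 -4.7]
0.7 [ 3.8 -4.3]
0.8 [ 4.2 -3.9]
0.9 [ 4.6 -3.5]
[-44.66091726  12.25731638]
[31.08614561  9.77129251]
[ 30.32522873 -28.36256005]
[-45.82739963 -25.9965927 ]
```

Request:
send_rows --motion "1 0.003 0.006 -0.01 0 0 -5;1 0.003 0.006 -0.02 0 0 -5;1 0.003 0.006 -0.02 0 0 -5;1 0.004 0.005 -0.02 0 0 -5.5;1 0 0 0 0 0 0"

```text
clock: 2.28
position: [0.5545, 0.0712, 0.1712]
ee_rot: [-2.26, -2.179, 0.003]
force: [0.1, 0.0, -0.7]
width: 0.008
gripper_force: 0.0
```

Request:
send_rows --motion "1 0.001 -0.001 -0.02 0 0 0;1 0 -0.001 -0.02 0 0 0;1 0 0 -0.015 0 0 0;1 0 0 -0.01 0 0 0;1 0 0 0 0 0 0"

```text
clock: 2.9
position: [0.5565, 0.0671, 0.107]
ee_rot: [-2.265, -2.176, 0.001]
force: [0.7, -0.1, -1.1]
width: 0.006
gripper_force: 0.0
```

```bash
python3 -c "
from h import *
now();print(arm.observe()['position'])"
```

```text
t 2.9 stage [14.55 12.4 ] tip z 41.01 ang -20.85 F stage [ 0.6 -0.3] -1.1
[0.55645437 0.06708181 0.10700891]
```

Request:
send_rows --motion "1 -0.001 -0.004 -0.001 0 0 2;1 -0.001 -0.004 0 0 0 2;1 -0.001 -0.006 0 0 0 5;1 -0.001 -0.006 0 0 0 5.7;1 0 -0.006 0 0 0 5.7"

```text
clock: 3.52
position: [0.5536, 0.0424, 0.1069]
ee_rot: [1.837, 2.548, 0.005]
force: [1.2, 6.2, -0.9]
width: 0.004
gripper_force: 2.9
```

Request:
send_rows --motion "1 0 -0.006 0 0 0 5.7;1 0.001 -0.006 0 0 0 5.7;1 0.001 -0.006 0 0 0 5.7;1 0.002 -0.006 0 0 0 5.7;1 0.002 -0.005 0 0 0 5.7"

```text
clock: 4.15
position: [0.5587, 0.0118, 0.1067]
ee_rot: [1.156, 2.921, 0.001]
force: [0.5, 2.4, -0.2]
width: 0.005
gripper_force: 1.0
```

```bash
python3 - <<'E'
from h import *
now();m=arm.camera_model("wrist");im,d=arm.get_image("wrist");cv2.imwrite("pics/w2.png",im)
E
```

```text
t 4.15 stage [ -0.86 -40.74] tip z 40.67 ang 28.28 F stage [1.2 2.2] -0.2
```

View pics/w2.png

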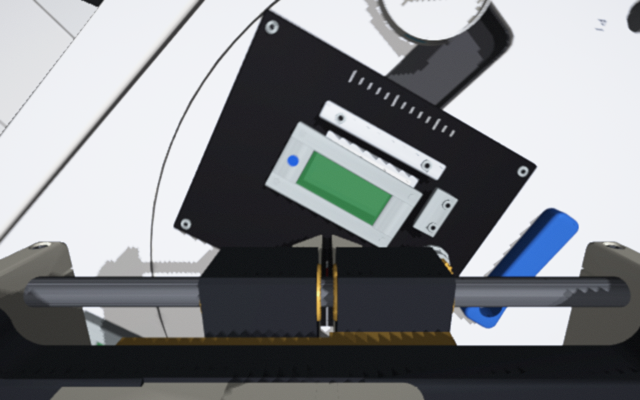

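The picture shows the slide free at (345,185) and the clip hidden under the gripper. The force fell from 6 N to 2 N, as expected once the foot came off the slide. I keep swinging.

Request:
send_rows --motion "1 0.003 -0.005 0 0 0 5.7;1 0.003 -0.005 0 0 0 5.7;1 0.004 -0.004 0 0 0 5.7;1 0.004 -0.004 0 0 0 5.7;1 0.003 -0.003 0 0 0 4"

```text
clock: 4.82
position: [0.5754, -0.0093, 0.1064]
ee_rot: [-0.452, -3.108, -0.0]
force: [-1.6, 2.0, 0.2]
width: 0.003
gripper_force: 0.8
```

Request:
send_rows --motion "1 0 0 0 0 0 0;1 -0.004 0.008 0 0 0 0;1 -0.002 0.004 0.02 0 0 -5;1 0 0 0.03 0 0 -10;1 0 0 0.03 0 0 -10"

```text
clock: 5.45
position: [0.5692, 0.0038, 0.1871]
ee_rot: [-1.126, -2.932, -0.0]
force: [-0.7, -0.4, 0.9]
width: 0.005
gripper_force: 0.0
```

Request:
send_rows --motion "1 0 0 0.03 0 0 -10;1 0 0 0.03 0 0 -10;1 0 0.005 0 0 0 -10;1 0 0.005 0 0 0 0;1 0 0 0 0 0 0"

```text
clock: 6.08
position: [0.5693, 0.014, 0.2458]
ee_rot: [-1.832, -2.551, 0.001]
force: [-0.9, 0.1, 0.7]
width: 0.008
gripper_force: 0.0
```

```bash
python3 - <<'E'
from h import *
import json
now();m=arm.camera_model("wrist");im,d=arm.get_image("wrist");cv2.imwrite("pics/w3.png",im)
json.dump({k:(np.array(v).tolist()) for k,v in m.items()},open("w3.json","w"));now()
E
```

```text
t 6.08 stage [  9.81 -42.  ] tip z 179.8 ang 0.08 F stage [-0.8  0.4] 0.7
t 6.12 stage [  9.68 -42.53] tip z 179.77 ang 0.02 F stage [-0.3 -0.3] 0.2
```

View pics/w3.png

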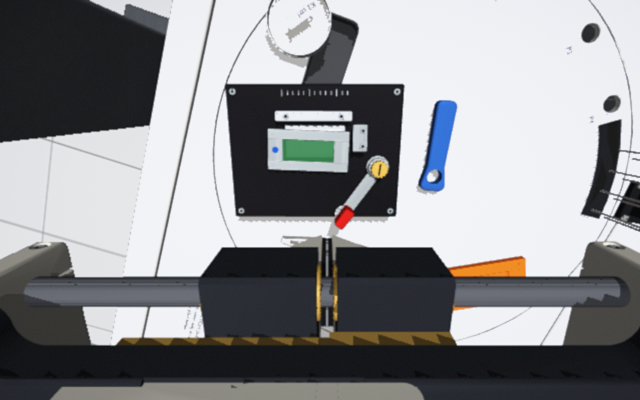

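The clip is clear, with the red grip at (344,217) and the pivot at (378,168). The slide is at (309,150). I measure both again.

```bash
cat > slide.py <<'E'
from fit import *
def slide(f,mj,near):
    m=json.load(open(mj)) if isinstance(mj,str) else mj
    im,H,S,V,blob=feats(f,m)
    for nm,mask,z,rad in(("red",((H<8)|(H>172))&(S>150)&(V>80),.05,999),("brass",(H>12)&(H<32)&(S>100)&(V>100),.040,95),("blue",(H>105)&(H<130)&(S>120),.030,60),("green",(H>45)&(H<85)&(S>80),.030,50)):
        try:
            b,c,n=blob(mask,np.array(near),rad);print(nm,c.round(1),n,w2st(ray(m,*c,z)).round(2))
            if nm=="green":
                cs,_=cv2.findContours(b,cv2.RETR_EXTERNAL,cv2.CHAIN_APPROX_NONE);P=np.array([w2st(ray(m,*p,.03)) for p in cs[0][:,0]]).astype(np.float32)
                r=cv2.minAreaRect(P);print(" glass rect centre",np.round(r[0],2),np.round(r[1],1),r[2])
        except ValueError:print(nm,"none")
    gr=cv2.cvtColor(im,cv2.COLOR_BGR2GRAY)
    # slide frame incl. glass: not-dark region around
    mk=((gr>100)|((H>45)&(H<85)&(S>80))|((H>105)&(H<130)&(S>120))).astype(np.uint8)
    b,c,n=blob(mk,np.array(near),25);cs,_=cv2.findContours(b,cv2.RETR_EXTERNAL,cv2.CHAIN_APPROX_NONE)
    P=np.array([w2st(ray(m,*p,.03)) for p in max(cs,key=len)[:,0]]).astype(np.float32);r=cv2.minAreaRect(P);print("slide rect",np.round(r[0],2),np.round(r[1],1),round(r[2],2))
E
python3 - <<'E'
from slide import *
slide("pics/w3.png","w3.json",(309,150))
m=json.load(open("w3.json"));gr=cv2.cvtColor(cv2.imread("pics/w3.png"),cv2.COLOR_BGR2GRAY).astype(float)
from numpy import argmax
thr=110
def e(l):
    i=argmax(l<thr);return i-1+(l[i-1]-thr)/(l[i-1]-l[i])
T=[(u,60+e(gr[60:110,u])) for u in list(range(240,275))+list(range(355,390))]
L=[(205+e(gr[v,205:260]),v) for v in range(95,205)]
R=[(425-e(gr[v,425:380:-1]),v) for v in list(range(95,140))]
for p in(T,L,R):
    P=np.array([w2st(ray(m,*q,.024)) for q in p]);print(P.mean(0).round(2),np.polyfit(P[:,0],P[:,1],1)[0] if p is T else np.polyfit(P[:,1],P[:,0],1)[0])
E
```

```text
red [343.9 216.9] 250 [ 26.47 -67.32]
brass [379.1 169.2] 226 [ 58.85 -24.02]
blue [274.8 149.5] 28 [-38.49  -7.24]
green [307.8 150.3] 1027 [-7.44 -7.96]
 glass rect centre [-7.27 -8.1 ] [19.1 47. ] 87.86314392089844
slide rect [-7.08 -5.99] [43.9 76.5] 88.79
[-0.78 51.43] 0.0008147796260717455
[-81.95  -8.87] -1.496540395779328e-05
[80.1  22.16] 0.0011897491608096964
```

Request:
send_rows --motion "1 -0.008 -0.0035 -0.03 0 0 0;1 -0.008 -0.0035 -0.04 0 0 0;1 0 0 -0.04 0 0 0;1 0 0 -0.025 0 0 0;1 0 0 -0.01 0 0 0"

```text
clock: 6.75
position: [0.5527, 0.0056, 0.0996]
ee_rot: [-1.836, -2.546, 0.003]
force: [-0.0, -0.2, -0.4]
width: 0.006
gripper_force: 0.0
```

```bash
python3 -c "
from h import *
now()"
```

```text
t 6.75 stage [ -8.51 -44.72] tip z 33.59 ang -0.13 F stage [-0.1 -0.2] -0.4
```

Request:
send_rows --motion "1 0 0 -0.004 0 0 0;1 0 0 -0.003 0 0 0;1 -0.0007 0.002 0 0 0 0;1 -0.0007 0.002 0 0 0 0;1 -0.0007 0.002 0 0 0 0"

```text
clock: 7.38
position: [0.5517, 0.0123, 0.0946]
ee_rot: [1.838, 2.547, 0.001]
force: [-0.1, -0.1, -0.3]
width: -0.001
gripper_force: 0.0
```

Request:
send_rows --motion "1 -0.0005 0.0015 0 0 0 0;1 -0.0005 0.0015 0 0 0 0;1 -0.0005 0.0015 0 0 0 0;1 -0.0005 0.0015 0 0 0 0;1 -0.0005 0.0015 0 0 0 0"

```text
clock: 8.0
position: [0.5492, 0.0194, 0.0943]
ee_rot: [1.839, 2.547, 0.0]
force: [1.2, -1.4, 1.8]
width: 0.004
gripper_force: 0.8
```

```bash
python3 -c "
from h import *
now()"
```

```text
t 8.0 stage [ -7.51 -30.45] tip z 28.27 ang -0.2 F stage [ 0.7 -1.7] 1.8
```

Request:
send_rows --motion "1 0.0007 -0.002 0 0 0 0;1 0 0 -0.0015 0 0 0;1 0 0 -0.0005 0 0 0;1 -0.0005 0.0015 0 0 0 0;1 -0.0002 0.0007 0 0 0 0"

```text
clock: 8.62
position: [0.5491, 0.0198, 0.0922]
ee_rot: [-1.839, -2.547, 0.0]
force: [0.9, -0.7, -0.8]
width: 0.005
gripper_force: 0.3
```

Request:
send_rows --motion "1 -0.0002 0.0007 0 0 0 0;1 -0.0002 0.0007 0 0 0 0;1 0 0 0 0 0 0"

```text
clock: 9.0
position: [0.5491, 0.0208, 0.0924]
ee_rot: [1.839, 2.546, 0.0]
force: [1.1, -1.6, -0.5]
width: 0.006
gripper_force: 1.1
```

```bash
python3 -c "
from h import *
now()"
```

```text
t 9.0 stage [ -7.13 -29.13] tip z 26.39 ang -0.21 F stage [ 0.5 -1.9] -0.5
```

Light sliding force of about 2 N. I continue in small steps until it rises at the fence.

Request:
send_rows --motion "1 -0.0002 0.0006 0 0 0 0;1 -0.0002 0.0006 0 0 0 0;1 0 0 0 0 0 0"

```text
clock: 9.38
position: [0.549, 0.0211, 0.0925]
ee_rot: [1.839, 2.545, -0.0]
force: [2.9, -5.9, -0.6]
width: 0.003
gripper_force: 3.0
```

Request:
send_rows --motion "1 -0.0002 0.0006 0 0 0 0;1 0 0 0 0 0 0"

```text
clock: 9.62
position: [0.549, 0.0212, 0.0925]
ee_rot: [1.839, 2.544, -0.0]
force: [3.2, -6.5, -0.6]
width: 0.008
gripper_force: 3.8
```

Request:
send_rows --motion "1 -0.0002 0.0006 0 0 0 0;1 0 0 0 0 0 0"

```text
clock: 9.88
position: [0.5489, 0.0213, 0.0926]
ee_rot: [1.84, 2.543, -0.001]
force: [3.8, -8.3, -0.3]
width: 0.002
gripper_force: 4.5
```

Request:
send_rows --motion "1 0.001 -0.003 0 0 0 0;1 0.001 -0.003 0.01 0 0 0;1 0 0 0.02 0 0 0;1 -0.024 0.002 0 0 0 0;1 -0.024 0.006 0 0 0 0"

```text
clock: 10.5
position: [0.5013, 0.0257, 0.123]
ee_rot: [-1.839, -2.547, -0.001]
force: [-0.4, 0.9, -0.8]
width: 0.008
gripper_force: 0.0
```

Request:
send_rows --motion "1 -0.024 0.006 0 0 0 0;1 0 0 0 0 0 0;1 0 0 -0.01 0 0 0;1 0 0 0 0 0 0"

```text
clock: 11.0
position: [0.4782, 0.0313, 0.1116]
ee_rot: [-1.839, -2.547, 0.001]
force: [-0.3, 0.0, -0.5]
width: 0.005
gripper_force: 0.0
```

```bash
python3 - <<'E'
from slide import *
now();m=arm.camera_model("wrist");im,d=arm.get_image("wrist");cv2.imwrite("pics/w4.png",im)
p=proj(m,[*st2w([-7,0]),.03]);print(p);slide("pics/w4.png",m,p)
E
```

```text
t 11.0 stage [-71.     3.38] tip z 45.59 ang -0.21 F stage [-0.3  0.1] -0.5
[436.35788564 245.24543153]
red [490.  342.1] 41 [ 21.29 -50.46]
brass [453.  306.5] 4 [  2.47 -34.06]
blue [381.8 244.8] 50 [-38.62   0.39]
green [441.  242.4] 2005 [-4.48  1.79]
 glass rect centre [-7.59 -0.3 ] [19.5 47.7] 89.75279998779297
slide rect [-5.56  5.22] [47.6 80.2] 89.75
```

Request:
send_rows --motion "1 0 0 -0.01 0 0 0;1 0 0 -0.008 0 0 0;1 -0.0003 -0.001 -0.001 0 0 0;1 0 -0.001 0 0 0 0;1 0.0019 0.0006 0 0 0 0"

```text
clock: 11.68
position: [0.4796, 0.0299, 0.0934]
ee_rot: [1.839, 2.547, 0.0]
force: [0.2, 0.2, -0.8]
width: 0.003
gripper_force: 0.0
```

Request:
send_rows --motion "1 0.0014 0.0005 0 0 0 0;1 0.0014 0.0005 0 0 0 0;1 0.0014 0.0005 0 0 0 0;1 0.0014 0.0005 0 0 0 0;1 0.001 0.0003 0 0 0 0"

```text
clock: 12.3
position: [0.4862, 0.0324, 0.0933]
ee_rot: [1.839, 2.547, 0.0]
force: [0.3, -0.3, -0.4]
width: 0.007
gripper_force: 0.0
```

```bash
python3 -c "
from h import *
now()"
```

```text
t 12.3 stage [-63.06   1.87] tip z 27.26 ang -0.19 F stage [ 0.2 -0.4] -0.4
```

Request:
send_rows --motion "1 0.0014 0.0005 0 0 0 0;1 0.0014 0.0005 0 0 0 0;1 0.0014 0.0005 0 0 0 0;1 0 0 0 0 0 0"

```text
clock: 12.8
position: [0.4905, 0.0339, 0.0932]
ee_rot: [1.839, 2.547, 0.0]
force: [-0.9, -0.3, 0.5]
width: 0.011
gripper_force: 0.0
```

Request:
send_rows --motion "1 0.0014 0.0005 0 0 0 0;1 0.0014 0.0005 0 0 0 0;1 0 0 0 0 0 0"

```text
clock: 13.18
position: [0.4933, 0.0349, 0.0932]
ee_rot: [1.839, 2.547, 0.0]
force: [-0.4, -0.9, 0.2]
width: 0.003
gripper_force: 0.0
```

Request:
send_rows --motion "1 0.0014 0.0005 0 0 0 0;1 0.0014 0.0005 0 0 0 0;1 0 0 0 0 0 0"

```text
clock: 13.55
position: [0.4961, 0.0359, 0.0933]
ee_rot: [1.839, 2.547, 0.0]
force: [0.9, 0.2, 0.1]
width: 0.004
gripper_force: 0.0
```

```bash
python3 - <<'E'
from slide import *
now();m=arm.camera_model("wrist");im,d=arm.get_image("wrist");cv2.imwrite("pics/w5.png",im)
p=proj(m,[*st2w([-7,0]),.03]);print(p);slide("pics/w5.png",m,p)
E
```

```text
t 13.55 stage [-52.6    2.04] tip z 27.25 ang -0.19 F stage [ 0.9 -0.1] 0.1
[412.61943171 257.39766026]
red none
brass [390.7 336.3] 1034 [-18.3  -40.96]
blue none
green [426.4 249.4] 1064 [-0.14  4.52]
 glass rect centre [-7.44 -0.21] [19.  47.6] 89.7442626953125Traceback (most recent call last):
  File "<stdin>", line 3, in <module>
  File "slide.py", line 15, in slide
    b,c,n=blob(mk,np.array(near),25);cs,_=cv2.findContours(b,cv2.RETR_EXTERNAL,cv2.CHAIN_APPROX_NONE)
          ~~~~^^^^^^^^^^^^^^^^^^^^^^
  File "fit.py", line 9, in blob
    return (l==max(best)[1]).astype(np.uint8),ce[max(best)[1]],max(best)[0]
               ~~~^^^^^^
ValueError: max() iterable argument is empty
```

View pics/w5.png

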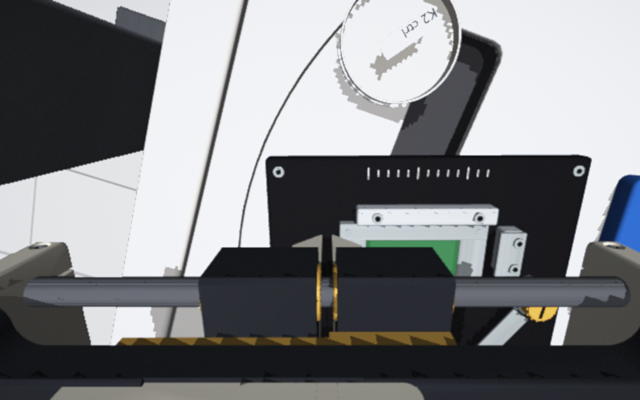

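The picture shows the slide still at the fence, standing about 7 mm off the stop. The closed fingertips taper to about ±5 mm, so contact comes later than I assumed.

Request:
send_rows --motion "1 0.001 0.0003 0 0 0 0;1 0.001 0.0003 0 0 0 0;1 0.001 0.0003 0 0 0 0;1 0 0 0 0 0 0"

```text
clock: 14.1
position: [0.499, 0.0368, 0.0932]
ee_rot: [1.839, 2.547, 0.0]
force: [-0.5, 0.3, -0.4]
width: 0.003
gripper_force: 0.2
```

Request:
send_rows --motion "1 0.001 0.0003 0 0 0 0;1 0.001 0.0003 0 0 0 0;1 0.001 0.0003 0 0 0 0;1 0 0 0 0 0 0"

```text
clock: 14.6
position: [0.5021, 0.0377, 0.0933]
ee_rot: [1.839, 2.547, 0.0]
force: [-0.9, 0.2, -0.1]
width: 0.002
gripper_force: 0.2
```

Request:
send_rows --motion "1 0.001 0.0003 0 0 0 0;1 0.001 0.0003 0 0 0 0;1 0.001 0.0003 0 0 0 0;1 0 0 0 0 0 0"

```text
clock: 15.1
position: [0.5033, 0.038, 0.0929]
ee_rot: [-1.838, -2.545, 0.004]
force: [-6.4, -2.3, 4.5]
width: 0.004
gripper_force: 4.3
```

```bash
sed -i 's/^    gr=cv2.cvtColor(im,cv2.COLOR_BGR2GRAY)$/    return/' slide.py; python3 - <<'E'
from slide import *
now();m=arm.camera_model("wrist");im,d=arm.get_image("wrist");cv2.imwrite("pics/w6.png",im)
slide("pics/w6.png",m,proj(m,[*st2w([-3,0]),.03]))
cv2.imwrite("pics/w6c.png",cv2.resize(im[150:330,230:590],None,fx=2.2,fy=2.2,interpolation=cv2.INTER_CUBIC))
E
```

```text
t 15.1 stage [-45.11   1.78] tip z 26.94 ang -0.22 F stage [-6.8 -0.1] 4.5
red none
brass [387.4 336.3] 1051 [-12.87 -40.87]
blue none
green [424.7 249.1] 1045 [6.08 4.65]
 glass rect centre [-1.12 -0.53] [19.5 47.8] 89.80555725097656
```

View pics/w6c.png

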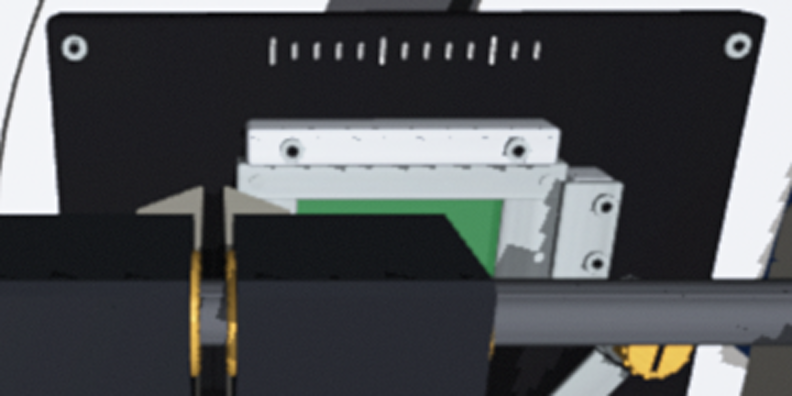

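The crop shows the slide against the fence and touching the end stop. At 7 N it stops moving. I back off and recheck the fence side with one gentle push.

Request:
send_rows --motion "1 -0.003 -0.001 0 0 0 0;1 -0.004 -0.001 0 0 0 0;1 0 0 0.03 0 0 0;1 0.03 -0.018 0 0 0 0;1 0.032 -0.011 0 0 0 0"

```text
clock: 15.78
position: [0.561, 0.0071, 0.124]
ee_rot: [1.838, 2.546, 0.002]
force: [0.3, 0.1, -0.5]
width: 0.003
gripper_force: 0.0
```

```bash
python3 -c "
from h import *
now()"
```

```text
t 15.78 stage [ -0.22 -45.93] tip z 57.97 ang -0.19 F stage [0.3 0. ] -0.5
```

Request:
send_rows --motion "1 0 0 -0.015 0 0 0;1 0 0 -0.012 0 0 0;1 0 0 -0.0045 0 0 0;1 -0.0015 0.0045 0 0 0 0;1 -0.0015 0.0045 0 0 0 0"

```text
clock: 16.4
position: [0.5567, 0.0172, 0.092]
ee_rot: [1.838, 2.548, 0.001]
force: [-0.4, -0.7, -0.2]
width: 0.002
gripper_force: 0.0
```

Request:
send_rows --motion "1 -0.001 0.003 0 0 0 0;1 -0.0003 0.001 0 0 0 0;1 -0.0003 0.001 0 0 0 0;1 -0.0003 0.001 0 0 0 0;1 0 0 0 0 0 0"

```text
clock: 17.02
position: [0.555, 0.0225, 0.0918]
ee_rot: [1.839, 2.547, -0.0]
force: [0.3, -0.5, 0.4]
width: 0.005
gripper_force: 0.0
```

```bash
python3 -c "
from h import *
now()"
```

```text
t 17.02 stage [ -0.99 -29.44] tip z 25.75 ang -0.2 F stage [ 0.1 -0.6] 0.4
```

Request:
send_rows --motion "1 -0.0002 0.0006 0 0 0 0;1 -0.0002 0.0006 0 0 0 0;1 0 0 0 0 0 0"

```text
clock: 17.4
position: [0.5549, 0.0229, 0.0918]
ee_rot: [1.839, 2.546, -0.0]
force: [1.7, -4.8, -1.0]
width: 0.004
gripper_force: 2.5
```

Request:
send_rows --motion "1 -0.0002 0.0006 0 0 0 0;1 -0.0002 0.0006 0 0 0 0;1 0 0 0 0 0 0"

```text
clock: 17.77
position: [0.5548, 0.0231, 0.0919]
ee_rot: [1.84, 2.544, -0.001]
force: [3.0, -8.4, -0.8]
width: 0.005
gripper_force: 4.2
```

Request:
send_rows --motion "1 0.001 -0.004 0 0 0 0;1 0.002 -0.005 0.02 0 0 5;1 0.002 -0.002 0.04 0 0 0;1 0.002 -0.002 0.045 0 0 0;1 0.005 -0.003 0.045 0 0 -5"

```text
clock: 18.4
position: [0.5656, 0.0097, 0.2431]
ee_rot: [-1.839, -2.545, -0.001]
force: [1.5, 0.6, -0.7]
width: 0.002
gripper_force: 0.0
```

Request:
send_rows --motion "1 0 0 0.003 0 0 0;1 0 0 0 0 0 0"

```text
clock: 18.65
position: [0.5657, 0.0097, 0.2443]
ee_rot: [-1.836, -2.548, -0.0]
force: [-0.5, -0.5, -0.5]
width: 0.007
gripper_force: 0.0
```

```bash
python3 - <<'E'
from slide import *
now();m=arm.camera_model("wrist");im,d=arm.get_image("wrist");cv2.imwrite("pics/w7.png",im)
slide("pics/w7.png",m,proj(m,[*st2w([0,0]),.03]))
print([toolq(q,-20).round(4).tolist() for q in(.85,.9,.95)])
E
```

```text
t 18.65 stage [  5.08 -44.99] tip z 178.34 ang -0.1 F stage [-0.6 -0.3] -0.5
red [349.1 214.4] 251 [ 26.44 -67.29]
brass [384.5 166.2] 235 [ 58.91 -24.01]
blue [285.6 138.9] 28 [-3.23e+01  2.00e-02]
green [318.9 138.8] 1045 [-1.37  0.  ]
 glass rect centre [-1.26 -0.27] [18.3 46.5] 89.85704803466797
[[0.6079, -0.0124], [0.6109, -0.0124], [0.6138, -0.0124]]
```

The slide reads home: glass centre about (-1.3, 0) with the known camera x bias of about -1.1 mm (the pivot reads 58.9 instead of 60), square to 0.15°. Next I go round to the outer side of the grip, which is at q≈0.92.

Request:
send_rows --motion "1 0.0097 -0.0046 -0.01 0 0 10.4;1 0.0097 -0.0046 -0.01 0 0 10.4;1 0.0097 -0.0046 -0.01 0 0 10.4;1 0.0097 -0.0046 -0.01 0 0 10.4;1 0.0097 -0.0046 -0.01 0 0 10.4"

```text
clock: 19.32
position: [0.6139, -0.0138, 0.1924]
ee_rot: [-0.525, -3.094, 0.0]
force: [0.5, 0.1, -0.5]
width: 0.003
gripper_force: 0.0
```

Request:
send_rows --motion "1 0 0 -0.02 0 0 0;1 0 0 -0.02 0 0 0;1 0 0 0 0 0 0"

```text
clock: 19.7
position: [0.6127, -0.0138, 0.1518]
ee_rot: [-0.534, -3.09, 0.001]
force: [0.8, 0.2, 0.1]
width: 0.007
gripper_force: 0.0
```

```bash
python3 -c "
from h import *
now();print(toolq(.92,-22),arm.observe()['position'])
q=.92
p=toolq(.92,-22)
for q,d in[(.92,-17),(.8,-14.5),(.7,-14.5),(.6,-14.5),(.5,-14.5),(.4,-14.5),(.3,-14.5),(.2,-14.5),(.1,-14.5)]:
    n=toolq(q,d);print(q,((n-p)*1000).round(1));p=n"
```

```text
t 19.7 stage [ 42.15 -82.19] tip z 85.82 ang 51.84 F stage [ 0.9 -0. ] 0.1
[ 0.61395139 -0.0130761 ] [ 0.61269812 -0.01382396  0.15182083]
0.92 [-4.7  1.6]
0.8 [-9.2  1.7]
0.7 [-5.6  1.4]
0.6 [-5.4  1.9]
0.5 [-5.2  2.5]
0.4 [-4.9  3. ]
0.3 [-4.6  3.5]
0.2 [-4.3  3.9]
0.1 [-3.8  4.3]
```

Request:
send_rows --motion "1 0 0 -0.02 0 0 0;1 0 0 -0.016 0 0 0;1 0 0 -0.01 0 0 0;1 -0.0045 0.0015 0 0 0 0;1 0 0 0 0 0 0"

```text
clock: 20.32
position: [0.6101, -0.0123, 0.1092]
ee_rot: [0.536, 3.095, 0.0]
force: [-0.3, -1.7, -0.2]
width: 0.004
gripper_force: 0.0
```

Request:
send_rows --motion "1 -0.0046 0.001 0 0 0 -3.5;1 -0.0046 0.001 0 0 0 -3.5;1 -0.0056 0.0014 0 0 0 -5.7;1 -0.0054 0.0019 0 0 0 -5.7;1 -0.0052 0.0025 0 0 0 -5.7"

```text
clock: 20.95
position: [0.5853, -0.0055, 0.1097]
ee_rot: [1.175, 2.911, 0.0]
force: [0.4, -2.4, 0.0]
width: 0.005
gripper_force: 0.9
```

Request:
send_rows --motion "1 -0.0049 0.003 0 0 0 -5.7;1 -0.0046 0.0035 0 0 0 -5.7;1 -0.0043 0.0039 0 0 0 -5.7;1 0 0 0 0 0 0"

```text
clock: 21.45
position: [0.5712, 0.0059, 0.1094]
ee_rot: [1.589, 2.709, 0.001]
force: [-0.3, -0.1, 0.4]
width: 0.007
gripper_force: 0.0
```

```bash
python3 - <<'E'
from slide import *
now();m=arm.camera_model("wrist");im,d=arm.get_image("wrist");cv2.imwrite("pics/w8.png",im)
slide("pics/w8.png",m,proj(m,[*st2w([0,0]),.03]))
for q in(.3,.25,.2,.15,.1):
  a=w2st(toolq(q,-14.5)+0);print(q,a)
E
```

```text
t 21.45 stage [  9.09 -50.31] tip z 43.44 ang 10.66 F stage [-0.4 -0. ] 0.4
red [321.2 224.7] 985 [  3.55 -33.28]
brass none
blue none
green [324.1 150.7] 3402 [-1.33  0.31]
 glass rect centre [-1.14  0.09] [19.7 47.8] 89.98683166503906
0.3 [ 10.78619961 -54.40151067]
0.25 [  9.32826179 -51.90385183]
0.2 [  7.99697694 -49.3364479 ]
0.15 [  6.79567256 -46.70571605]
0.1 [  5.72735129 -44.01823173]
```

View pics/w8.png

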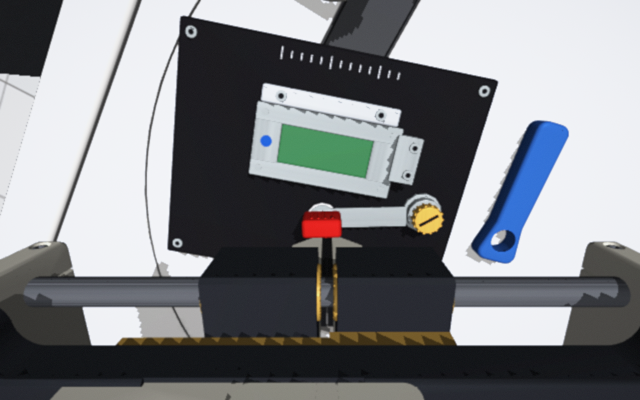

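The view shows the foot and red grip at (321,225), at about q=0.2 and just short of the slide. The slide is flush at the fence and stop, at (325,150). I lower slightly, close in, then ride up with the finger rising.

Request:
send_rows --motion "1 0 0 -0.002 0 0 0;1 -0.0025 0.0033 0 0 0 -3.7;1 -0.0023 0.0034 0 0 0 -3.7;1 0 0 0 0 0 0"

```text
clock: 22.0
position: [0.5662, 0.0123, 0.1067]
ee_rot: [-1.761, -2.602, 0.0]
force: [-0.3, 0.0, 0.3]
width: 0.004
gripper_force: 0.0
```

```bash
python3 - <<'E'
from slide import *
now();m=arm.camera_model("wrist");im,d=arm.get_image("wrist");cv2.imwrite("pics/w9.png",im)
slide("pics/w9.png",m,proj(m,[*st2w([0,0]),.03]))
p=None
for q in(.08,.06,.04,.02,0,-.02,-.04,-.08,-.12,-.16,-.2):
  a=toolq(q,-14.5);print(q,w2st(a).round(1),None if p is None else ((a-p)*1000).round(2));p=a
E
```

```text
t 22.0 stage [  6.38 -42.65] tip z 40.66 ang 3.29 F stage [-0.2  0.1] 0.3
red [320.3 226.8] 1011 [  2.73 -25.06]
brass none
blue none
green [316.  167.5] 3368 [-1.18  0.33]
 glass rect centre [-1.03  0.09] [47.6 19.7] 0.07433237135410309
0.08 [  5.3 -42.9] None
0.06 [  5.  -41.8] [-0.7   0.92]
0.04 [  4.6 -40.7] [-0.68  0.94]
0.02 [  4.3 -39.6] [-0.66  0.95]
0 [  4.  -38.5] [-0.64  0.96]
-0.02 [  3.7 -37.4] [-0.62  0.98]
-0.04 [  3.5 -36.2] [-0.6   0.99]
-0.08 [  3. -34.] [-1.14  2.01]
-0.12 [  2.7 -31.7] [-1.06  2.06]
-0.16 [  2.4 -29.4] [-0.98  2.1 ]
-0.2 [  2.2 -27.1] [-0.89  2.13]
```

Request:
send_rows --motion "1 -0.0007 0.0009 0 0 0 -1.1;1 -0.0007 0.0009 0 0 0 -1.1;1 -0.0007 0.001 0.0005 0 0 -1.1;1 -0.0006 0.001 0.0007 0 0 -1.1"

```text
clock: 22.55
position: [0.5638, 0.0158, 0.108]
ee_rot: [1.862, 2.529, 0.0]
force: [3.6, -2.4, -1.9]
width: 0.003
gripper_force: 1.9
```

Request:
send_rows --motion "1 -0.0006 0.001 0.0007 0 0 -1.1;1 -0.0006 0.001 0.0007 0 0 -1.1"

```text
clock: 22.8
position: [0.5625, 0.0179, 0.1095]
ee_rot: [1.911, 2.493, 0.0]
force: [0.4, -0.3, -0.1]
width: 0.004
gripper_force: 0.0
```

```bash
python3 -c "
from h import *
now()"
```

```text
t 22.8 stage [  4.7  -36.14] tip z 43.5 ang -3.49 F stage [ 0.3 -0.4] -0.1
```

Request:
send_rows --motion "1 -0.0008 0.0015 0.0002 0 0 -1.7;1 -0.0008 0.0015 0 0 0 -1.7;1 0 0 0 0 0 0"

```text
clock: 23.18
position: [0.5609, 0.021, 0.1099]
ee_rot: [1.984, 2.435, 0.0]
force: [2.0, -3.3, 1.9]
width: 0.005
gripper_force: 2.3
```

```bash
python3 - <<'E'
from slide import *
now();m=arm.camera_model("wrist");im,d=arm.get_image("wrist")
im2=im[100:280,220:460];cv2.imwrite("pics/w10.png",im);cv2.imwrite("pics/w10c.png",cv2.resize(im2,None,fx=3,fy=3,interpolation=cv2.INTER_CUBIC))
slide("pics/w10.png",m,proj(m,[*st2w([0,0]),.03]))
E
```

```text
t 23.18 stage [  4.15 -32.74] tip z 43.88 ang -6.88 F stage [ 0.8 -3.8] 1.9
red [321.  226.7] 984 [  4.02 -15.91]
brass none
blue [252.  194.4] 84 [-32.39  -0.15]
green [308.7 186.8] 3069 [-0.99  0.31]
 glass rect centre [-1.14  0.11] [19.6 47.7] 89.95145416259766
```

Request:
send_rows --motion "1 -0.0007 0.0014 0 0 0 -1.5;1 -0.0006 0.0014 0 0 0 -1.5;1 -0.0005 0.0011 0 0 0 -1.2;1 0 0 0 0 0 0"

```text
clock: 23.72
position: [0.5591, 0.0246, 0.1098]
ee_rot: [2.071, 2.361, 0.0]
force: [2.7, -5.2, 3.5]
width: 0.004
gripper_force: 2.6
```

```bash
python3 - <<'E'
from slide import *
now();m=arm.camera_model("wrist");im,d=arm.get_image("wrist")
cv2.imwrite("pics/w11.png",im)
slide("pics/w11.png",m,proj(m,[*st2w([0,0]),.03]))
E
```

```text
t 23.73 stage [  3.6  -28.69] tip z 43.84 ang -11.07 F stage [ 0.9 -5.8] 3.5
red [321.2 226.7] 978 [  4.85 -11.91]
brass none
blue [251.5 206.4] 81 [-32.44  -0.16]
green [306.5 194.5] 2877 [-1.12  0.65]
 glass rect centre [-1.17  0.1 ] [19.6 47.7] 89.94496154785156
```

Request:
send_rows --motion "1 0.0005 -0.001 0.0005 0 0 0;1 0.001 -0.003 0 0 0 0;1 0.002 -0.006 0 0 0 0;1 0.002 -0.006 0.02 0 0 0;1 0.002 -0.004 0.04 0 0 5"

```text
clock: 24.4
position: [0.5652, 0.0048, 0.1692]
ee_rot: [-1.962, -2.45, 0.005]
force: [0.5, -0.4, -0.3]
width: 0.006
gripper_force: 0.0
```

Request:
send_rows --motion "1 0 0 0.04 0 0 5;1 0 -0.01 0.02 0 0 1;1 0 -0.01 0.01 0 0 0;1 0 0 0 0 0 0"

```text
clock: 24.9
position: [0.5664, -0.0161, 0.2401]
ee_rot: [1.837, 2.548, 0.0]
force: [1.0, 0.2, 0.1]
width: 0.007
gripper_force: 0.0
```

```bash
python3 - <<'E'
from slide import *
now();m=arm.camera_model("wrist");im,d=arm.get_image("wrist")
cv2.imwrite("pics/w12.png",im);p=proj(m,[*st2w([0,0]),.03])
slide("pics/w12.png",m,p)
x,y=p.astype(int);cv2.imwrite("pics/w12c.png",cv2.resize(im[max(y-50,0):y+70,x-80:x+110],None,fx=4,fy=4,interpolation=cv2.INTER_CUBIC));print(p, x-80,max(y-50,0))
for s in([4,-14,52.5],[4,-12,52.5]):print(proj(m,[*st2w(s[:2]),s[2]/1000]))
E
```

```text
t 24.9 stage [ -2.5  -69.59] tip z 174.11 ang -0.12 F stage [ 1.  -0.1] 0.1
red [334. 128.] 267 [  4.56 -13.45]
brass [394.9 139.4] 250 [ 58.79 -24.18]
blue [292.5 111.3] 32 [-32.09  -0.08]
green [326.6 110.1] 1113 [-1.66  0.84]
 glass rect centre [-1.19  0.01] [19.  46.7] 89.84330749511719
[328.42373839 111.11284373] 248 61
[333.38158751 128.85531616]
[333.38889541 126.41869882]
```

View pics/w12c.png

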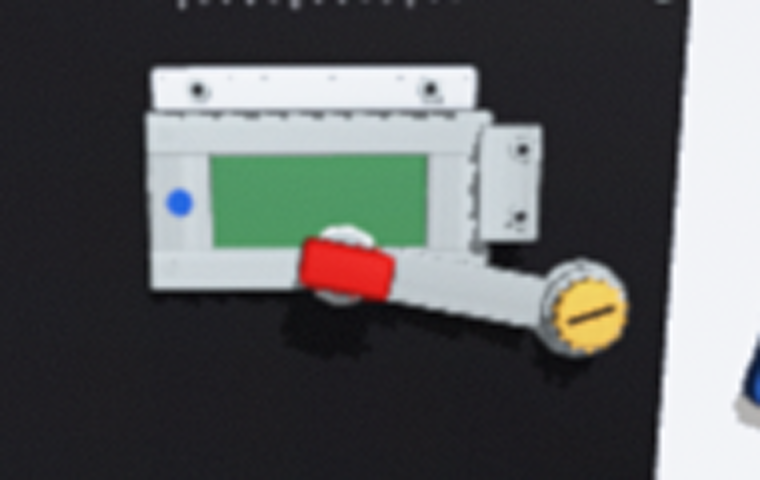

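The crop shows the slide flush at the fence and the stop, the clip's foot at (340,265) on the lower frame rail, and the foot centre at about y=-14. The robot is clear, so I hand in.

```bash
python3 -c "
from cell import arm
print(arm.sign_off())"
```

```text
the job is handed in; nothing more can be done
None
```

I handed the job in at about 25 s: the slide measured home and square against the fence and end stop, the clip's foot is on the bare frame rail about 14 mm from the centre line, and the arm is clear; the hand-in returned no verdict.

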